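Click a battery pack into the illuminator dock

ROBOT

A 6-joint arm with a two-finger parallel gripper is mounted at the origin on the work surface. World frame = base frame: x ahead of the robot, y to its left, z up, the work surface at z = 0. Lengths are in m, angles in rad, forces in N, time in s.
With the tool pointing down it reaches from about 0.375 to 0.9 m from the base axis. Payload 3.1 kg.
Tool frame: the origin (TCP) lies midway between the tips of the shut fingers; the grasp point (between the pads) lies 19 mm behind it (grasp_offset is the distance from the TCP to the grasp point, in m); x points along the fingers, y is the direction in which the jaws open and shut, and the axes are right-handed (so a half turn about x gives the same grasp; the last joint's range is limited). The gripper opens to 85 mm and grips with 20 to 120 N. Pads are 22 mm wide; open, the fingers measure 114 mm over their backs; the gripper's body (76 mm by 85 mm) begins 54 mm behind the grasp point. The pads swing forward as they close: fully open they stand 13 mm farther back than shut.
Start: joints at [1.171, 0.527, 1.433, -0, 1.181, -0.178], TCP at [0.137, 0.61, 0.231] pointing down, gripper open.
Joint ranges: [-3.08, 3.08], [-0.75, 2.2], [0.22, 2.44], [-1.43, 4.57], [0, 2.65], [-2.85, 2.85]. Speed limits (rad/s): [2.79, 2.79, 3.14, 3.14, 3.14, 3.14].

INTERFACE

Orientations are given as a unit quaternion [w, x, y, z].
In Python, from plant import get_obs, capture, sign_off, grasp_offset gives the robot as it stands.
- The arm moves only by the tool move_arm, never from a script. Its argument "targets" is one flat list of numbers, 4 for each row, row after row: the shift along the tool's x, y, z in m, then the turn about the tool's x in degrees. A call has 1 to 20 rows; each row shifts and turns the commanded pose from where the row before left it, along the tool's axes as they then stand; what a row does not reach is not made up. A row lasts 1/12 s, in which the tool goes at most 41.7 mm and 7.16 degrees, less where a joint would pass 70% of its speed; a pose out of reach is approached as far as the arm can. A call with a gripper value outside its range is refused whole. "claw" is the closure, from 0 (fully open) to 1 (shut), set as the call begins (left out, the last holds). The fingers move at their own pace and stop on an object; "grip_force" is the grip in N (left out, the last holds). Time passes only in rows, so rows that do not move let the fingers close. It gives the time, the measured TCP pose, the force and the opening at its end, in the units of the state.
- get_obs(): the state, without advancing time (a new reading comes with each control period).
- capture(name): name is "scene" or "side" or "wrist"; returns a dict with "frame" (384x512x3 uint8, red, green, blue), "mtx" (3x3 intrinsics, pixels), "T" (4x4, takes a point from camera to world coordinates). Camera axes: x right, y up, looking along -z (the intrinsics and any distortion apply to the point x, -y, -z); pixel columns grow to the right and rows downward; lengths in m; the calibration is good to about 2 mm. The wrist camera is an equidistant fisheye: a pixel r from the principal point sees the ray r / f radians off the axis. A picture is of the moment at which its call begins. There is no depth.
- sign_off(): hands the job in, once; it reports no verdict.
The state is a dict: "time_s": time; "joint_positions": joint angles; "qvel": joint speeds; "joint_torque": joint torques, N m; "tool_pos": TCP position; "orientation": TCP orientation; "ft_force": force on the tool from outside, world axes, zero at the start; "wrist_torque": the same for the moment, N m; "width": opening from 0.0 (shut) to 1.0 (fully open).
Only numpy, scipy, OpenCV 4.12 (cv2) and the standard library are available. Lean on these libraries where they do the work, as an engineer would, in place of code of your own. Each camera call takes 0.05 s, during which the arm holds its last target. There are 200 camera calls.

TASK

Take the spare battery pack by its rib, set it down flat in the flared mouth of the dock in front of the sprung pawl, contacts leading, and slide it in until it has passed the pawl and the pawl has clicked shut behind it, so that it stays in against its sprung contacts when you let go. Push gently: the contacts at the back are delicate, so stop as soon as it has clicked. Leave the bottle, the dish and the tip rack where they are.

Things in the scene. Friction and masses are not known exactly. Their poses are not given: they have to be found in the camera images.
- pack: Loose grey battery pack, 80 long (x) x 44 wide (y) x 32 tall, 0.25-0.5 kg, standing on the bench. Origin: centre of its underside; z up. The front (+x end, three brass strips, upright corners rounded 6 mm) goes in first; the rear face is flat. On top, towards the rear, a black lengthwise grip rib: 14 mm thick (y), 34 long (x -35 to -1 mm), 26 tall (z 32 to 58 mm).
- pack_grip (a point): Where to grip the pack's rib: 18 mm behind the pack's centre, 53 mm above its underside, mid-thickness; the fingers close along the pack's y.
- dock: Fixed dock. Origin: middle of the mouth's edge, at bench height; x runs into the dock (the way to push), z up. Bed: 4 mm thick plate, 275 mm long (x from 0), 110 wide. White side walls, tops at z 30 mm (below the top of a pack on the bed). Open-topped channel, 66 mm wide at the mouth, narrowing to 47 mm at x 50 mm, straight beyond. A pack with its origin at x -20 to 55 mm is in front of the pawl.
- dock_throat (a point): Middle of the channel where the flare ends and the straight 47 mm part begins, on the bed: dock x 50, y 0, z 4 mm. Axes as the dock's.
- dock_latch_min (a point): Dock x 120 mm, y 0, on the bed (z 4). The black latch head (pawl in the +y wall, hood, contacts) is bolted to the bed; its depth differs each time by up to 30 mm and is not measured. The pawl tip lies 0 to 30 mm beyond this point; it clicks shut when the pack's rear face passes it, i.e. pack origin at dock x 160 to 190 mm: feel or watch for it. The hood (underside z 41 mm) begins 50 mm beyond the pawl tip.
- pawl (a joint): How far (m) the sprung steel wedge pawl is pushed aside into the +y wall: 0 = at rest, its tip 8 mm inside the wall face; 0.005 to 0.009 while the pack's flank holds it aside (from about 85 mm short of the latched place on); back to 0 when it has clicked behind the pack's rear face. Its spring gives 2 to 5 N sideways. It then blocks the pack's return.
- contacts (a joint): How far the sprung contact plate under the hood is pushed in (m); 0 = untouched. The pack meets it 3 mm before the pawl clicks. It pushes back 2 N plus 1.3 N per mm: about 6 N at the click, 10 N at 6 mm, the most it bears. Friction adds a few N to the push, more if the pack is pressed down on the bed. A latched pack keeps it pushed in about 3 mm.
- oil_bottle: Bystander: small amber bottle, 32 mm across, 65 mm tall; origin under its centre.
- petri_dish: Bystander: shut clear dish, 90 mm across, 16 mm tall; origin under its centre.
- tip_rack: Bystander: blue pipette-tip rack, 120 x 85 x 48 mm; origin under its centre.
There are look-alikes about, which are no part of the job. Of the things that look like the pack, the smallest one is meant.

How it is judged:
On the way, in this order (a step that is already met when the one before it is completed fails the run):
1. the pack lies flat on the dock's bed in the mouth, in front of the pawl (y of pack in the frame of dock between -0.006 and 0.006 m and z of pack in the frame of dock between 0.001 and 0.008 m and x of pack in the frame of dock between -0.02 and 0.058 m and angle between the x axis of pack and the x axis of dock, either way round below 0.12 rad), for 0.1 s.
2. the pack, slid along the channel, pushes the pawl aside (y of pack in the frame of dock between -0.006 and 0.006 m and z of pack in the frame of dock between 0.001 and 0.008 m and value of joint pawl above 0.0035 m and x of pack in the frame of dock between 0.06 and 0.196 m), for 0.05 s.
At the end, for the whole second after the job is handed in: Pack flat in the channel (within 6 mm sideways, underside 1 to 8 mm above the bench, within 0.08 rad of level and of the dock's line), contacts end first, origin 154 to 198 and grip point under 175 mm into the dock, pawl shut behind it (under 2 mm aside), contacts still pushed in over 1 mm, at rest (y of pack in the frame of dock between -0.006 and 0.006 m and z of pack in the frame of dock between 0.001 and 0.008 m and x of pack in the frame of dock between 0.154 and 0.198 m and x of pack_grip in the frame of dock below 0.175 m and value of joint pawl below 0.002 m and value of joint contacts above 0.001 m and angle between pack's own z axis and vertical below 0.08 rad and angle between the x axis of pack and the x axis of dock, either way round below 0.08 rad and linear speed of pack below 0.01 m/s); the robot touches nothing.
It fails at once if the sprung contacts are pressed more than 6 mm (10 N) (value of joint contacts above 0.006 m).
It fails at once if the bottle, the dish or the tip rack is moved more than 15 mm (distance of any of oil_bottle, petri_dish, tip_rack from where it was at the start of the episode above 0.015 m).
It also fails if it takes over 72 s, if anything falls off the work surface, if the arm or the gripper's body presses on something with over 40 N, if the wrist force passes 120 N, or if a joint passes its speed limit or range.

## Working session

There is one attempt and no reset: what is moved stays moved. The work goes in short steps, Python scripts to look and compute and a tool call to move; the robot and the scene stay as the last step left them, time stands still between calls to the robot, and variables do not carry over. Pictures are saved under pics/ and viewed, about 8 in all and at most 12, crops included, and the job is handed in when it is done.

Besides the shell and the picture viewer there is one more tool, called as name(argument=value, ...) on one line, values as JSON. move_arm: Moves the arm, as the interface text tells. Its arguments: {"type":"object","properties":{"targets":{"type":"array","items":{"type":"number"}},"claw":{"type":"number"},"grip_force":{"type":"number"}},"required":["targets"]}

```bash
mkdir -p pics; python3 - <<'E'
from plant import *
import cv2,numpy as np
o=get_obs();print({k:np.round(v,3) for k,v in o.items()}, grasp_offset)
ims=[]
for n in("scene","side"):
    c=capture(n);ims.append(c["frame"]);np.savez(f"{n}.npz",**c);print(n,c["mtx"].tolist(),np.round(c["T"],3).tolist(),[k for k in c])
    cv2.imwrite(f"pics/{n}0.png",cv2.resize(c["frame"][:,:,::-1],(800,600),interpolation=cv2.INTER_CUBIC))
E
```

```text
{'time_s': np.float64(0.0), 'joint_positions': array([ 1.17 ,  0.528,  1.434, -0.   ,  1.181, -0.178]), 'qvel': array([ 0.001, -0.001, -0.   , -0.001,  0.001, -0.001]), 'joint_torque': array([ 1.0000e-03, -4.4235e+01, -1.7803e+01, -0.0000e+00,  8.0000e-03,
        0.0000e+00]), 'tool_pos': array([0.137, 0.609, 0.23 ]), 'orientation': array([ 0.703,  0.078,  0.703, -0.079]), 'ft_force': array([ 0.619,  0.188, -0.32 ]), 'wrist_torque': array([ 0.022, -0.01 , -0.007]), 'width': np.float64(1.002)} 0.0187
scene [[478.6982625288016, 0.0, 255.87876267734393], [0.0, 478.6982625288016, 194.52735870809454], [0.0, 0.0, 1.0]] [[-0.844, -0.325, 0.428, 1.137], [0.537, -0.512, 0.67, 0.957], [0.002, 0.795, 0.607, 0.886], [0.0, 0.0, 0.0, 1.0]] ['frame', 'mtx', 'T']
side [[424.5754543212622, 0.0, 257.66225682742544], [0.0, 424.5754543212622, 186.38636424047155], [0.0, 0.0, 1.0]] [[0.84, 0.406, -0.359, 0.161], [-0.542, 0.634, -0.552, -0.543], [0.004, 0.659, 0.753, 0.868], [0.0, 0.0, 0.0, 1.0]] ['frame', 'mtx', 'T']
```

View pics/scene0.png

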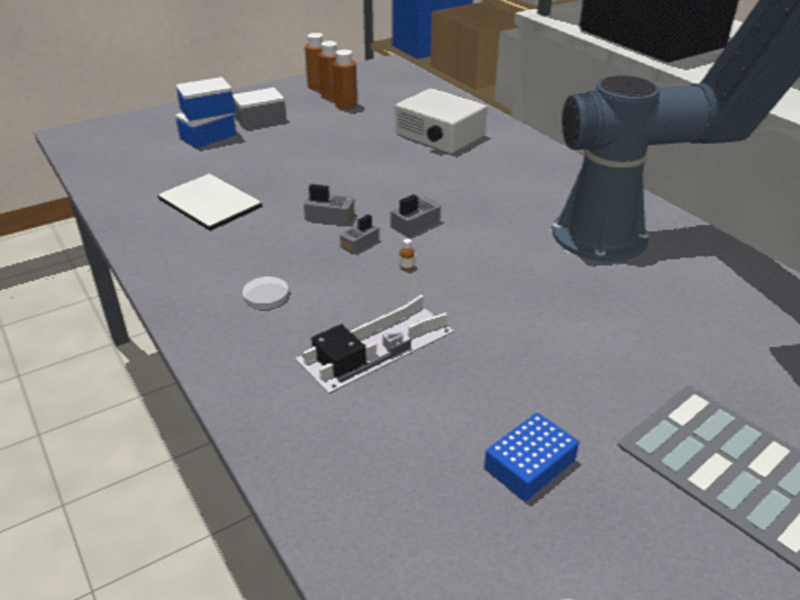

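View pics/side0.png

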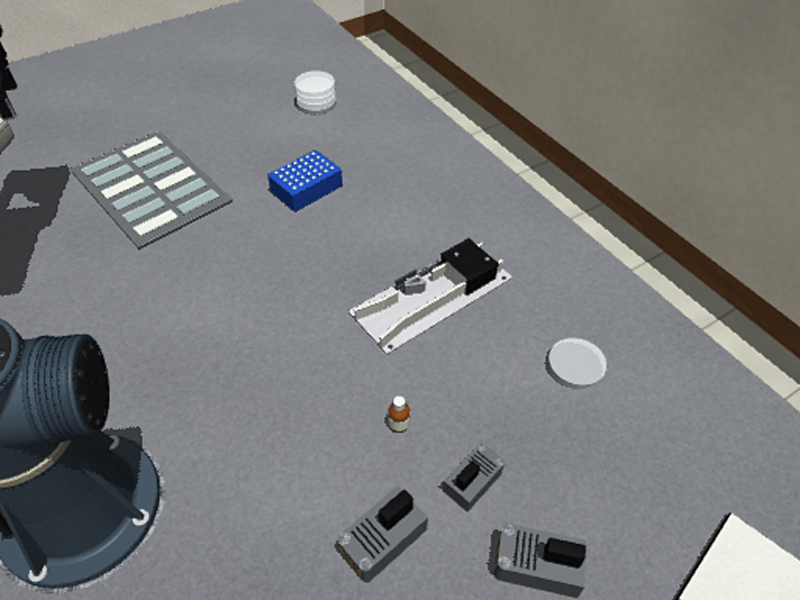

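```bash
python3 - <<'E'
import cv2,numpy as np
a=np.load("side.npz")["frame"];b=np.load("scene.npz")["frame"]
def crop(f,x,y,w,h,s): return cv2.resize(f[y:y+h,x:x+w,::-1],(w*s,h*s),interpolation=cv2.INTER_CUBIC)
# side: pack 275..330 x 278..330 ; dock 215..335 x 145..230
p=crop(a,275,275,56,56,6);q=crop(b,205,130,56,56,6)
d=crop(a,215,145,120,84,4)
out=np.zeros((300,800,3),np.uint8)
cv2.imwrite("pics/c1.png",np.hstack([p,q]))
e=crop(b,185,185,110,70,5)
out=np.zeros((600,800,3),np.uint8)
d=crop(a,218,148,114,80,4);e=crop(b,185,185,110,70,4)
out[:320,:456]=d;out[320:600,:440]=e
out[:336,460:796]=p
cv2.imwrite("pics/c1.png",out);cv2.imwrite("pics/c2.png",q)
out[336:600,460:796]=q[40:304]
cv2.imwrite("pics/c1.png",out)
E
```

```text
(no output)
```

View pics/c1.png

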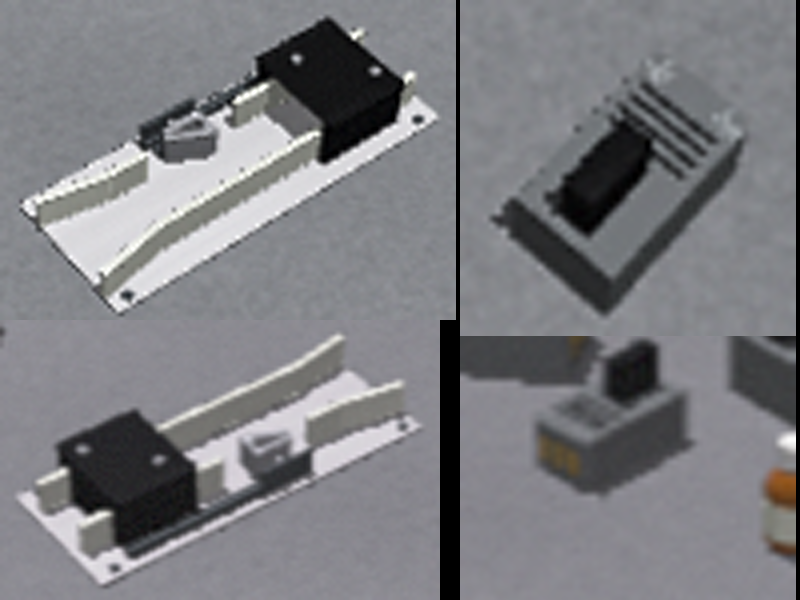

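In the scene view (800 px scale), three things could be the pack: (330,205), (415,213) and (360,233). The last one is the smallest, seen in the side view at (472,477), and the crop shows its rib towards the rear and brass strips at the front. The dock mouth is the lower-left end in the side view, with the pawl on the +y wall. Next I fit the poses.

```bash
cat > h.py <<'E'
import numpy as np
from scipy.optimize import least_squares
C={n:np.load(n+".npz") for n in("scene","side")}
def proj(c,P):
    T=c["T"];q=(np.asarray(P)-T[:3,3])@T[:3,:3]; q=q*[1,-1,-1]; u=q@c["mtx"].T; return u[:,:2]/u[:,2:]
def place(p,L): 
    c,s=np.cos(p[2]),np.sin(p[2]);L=np.asarray(L,float);return np.c_[p[0]+c*L[:,0]-s*L[:,1],p[1]+s*L[:,0]+c*L[:,1],L[:,2]]
def fit(obs,x0):
    def r(p): return np.concatenate([(proj(C[n],place(p,[o[0]]))-o[1]).ravel() for n,o in obs])
    s=least_squares(r,x0,loss="soft_l1");return s.x,r(s.x).reshape(-1,2)
E
python3 - <<'E'
from h import *
def D(n,ox,oy,s,dx,dy):
    return lambda L,x,y:(n,(L,np.array([(x-dx+.5)/s-.5+ox,(y-dy+.5)/s-.5+oy])))
a=D("side",218,148,4,0,0);b=D("scene",185,185,4,0,320);p=D("side",275,275,6,460,0);q=D("scene",205,130,6,460,296)
dock=[a((0,.055,.004),22,205),a((0,-.055,.004),120,310),a((.275,-.055,.004),438,120),
 b((0,.055,.004),422,426),b((.275,.055,.004),104,583),b((.275,-.055,.004),18,494)]
for x0 in [(.6,.2,.8)]:
    d,r=fit(dock,x0);print("dock",d.round(4),r.round(1).tolist())
k=1e-3
pk=[p((-40*k,-22*k,32*k),612,278),p((-40*k,-22*k,0),606,314),p((-40*k,22*k,32*k),513,200),
 p((-35*k,7*k,58*k),563,178),p((-35*k,-7*k,58*k),590,200),p((-1*k,-7*k,58*k),652,147),p((-1*k,7*k,58*k),622,122),
 q((-40*k,22*k,32*k),687,388),q((-40*k,22*k,0),688,440),q((-35*k,7*k,58*k),658,342)]
P,r=fit(pk,(.5,-.05,.7));print("pack",P.round(4),r.round(1).tolist())
print("reach",np.hypot(*P[:2]),np.hypot(*d[:2]))
print("grip",place(P,[(-.018,0,.053)]),"place x=.03",place(d,[(.02,0,0),(.17,0,0),(.275,0,0)]))
from plant import get_obs
from scipy.spatial.transform import Rotation as R
o=get_obs();print(R.from_quat(o["orientation"],scalar_first=True).as_matrix().round(3))
# bystanders rough: bottle, dish, rack via side pixel on ground
def ground(n,u,v,z=0):
    c=C[n];d=c["T"][:3,:3]@(np.linalg.inv(c["mtx"])@[u/1.5625,v/1.5625,1]*[1,-1,-1]);t=c["T"][:3,3];return (t+d*(z-t[2])/d[2]).round(3)
print("bottle",ground("side",399,425),"dish",ground("side",577,368),"rack",ground("side",305,180,.04),"big1",ground("side",382,535,.03),"big2",ground("side",540,560,.03))
E
```

```text
dock [0.477  0.0483 0.073 ] [[-0.3, -0.0], [-0.1, 0.9], [1.0, -0.3], [0.5, 0.1], [-0.2, 0.3], [0.1, 0.3]]
pack [ 0.4679 -0.2538  0.251 ] [[0.1, 0.3], [-0.1, 0.7], [0.2, -0.5], [-0.3, 0.5], [0.5, 1.3], [0.7, -1.3], [0.4, -1.4], [0.8, 0.5], [0.8, -0.2], [1.3, 0.6]]
reach 0.5322933391220553 0.47942404748864803
grip [[ 0.45046548 -0.25825197  0.053     ]] place x=.03 [[0.49693015 0.04977279 0.        ]
 [0.64653047 0.06071545 0.        ]
 [0.7512507  0.06837531 0.        ]]
[[-0.001  0.22   0.976]
 [-0.002  0.976 -0.22 ]
 [-1.    -0.002 -0.   ]]
bottle [ 0.429 -0.124  0.   ] dish [ 0.72  -0.191  0.   ] rack [0.553 0.407 0.04 ] big1 [ 0.316 -0.26   0.03 ] big2 [ 0.465 -0.393  0.03 ]
```

move_arm(targets=[0,-0.02,0.028,0,0,-0.02,0.028,0,0,-0.02,0.028,0,0,-0.02,0.028,0,0,-0.02,0.028,0,0,-0.02,0.028,0,0,-0.02,0.028,0,0,-0.02,0.028,0,0,-0.02,0.028,0,0,-0.02,0.028,0,0,-0.02,0.028,0,0,-0.02,0.028,0,0,-0.02,0.028,0,0,-0.02,0.028,0,0,-0.02,0.028,0,0,-0.02,0.028,0], claw=0, grip_force=40)

```text
time_s: 1.43
tool_pos: [0.5047, 0.1974, 0.231]
orientation: [0.702, 0.078, 0.703, -0.078]
ft_force: [-0.2, 1.5, 0.3]
width: 1.0
```

move_arm(targets=[0,-0.03,0.003,0,0,-0.03,0.003,0,0,-0.03,0.003,0,0,-0.03,0.003,0,0,-0.03,0.003,0,0,-0.03,0.003,0,0,-0.03,0.003,0,0,-0.03,0.003,0,0,-0.03,0.003,0,0,-0.03,0.003,0,0,-0.03,0.003,0,0,-0.03,0.003,0,0,-0.03,0.003,0,0,-0.03,0.003,0,0,0,0,-5.4,0,0,0,-5.4,0,0,0,-5.4,0,0,0,-5.4,0,0,0,-5.5,0,0,0,0])

```text
time_s: 3.1
tool_pos: [0.4523, -0.2199, 0.231]
orientation: [0.701, -0.089, 0.702, 0.089]
ft_force: [-0.6, 0.1, 0.1]
width: 0.998
```

```bash
cat >> h.py <<'E'
def fish(c,P):
    T=c["T"];q=(np.asarray(P)-T[:3,3])@T[:3,:3]*[1,-1,-1];rr=np.hypot(q[:,0],q[:,1]);th=np.arctan2(rr,q[:,2]);M=c["mtx"]
    return np.c_[M[0,0]*th*q[:,0]/rr+M[0,2],M[1,1]*th*q[:,1]/rr+M[1,2]]
E
python3 - <<'E'
from h import *;from plant import *;import cv2
c=capture("wrist");np.savez("wrist1.npz",**c)
im=cv2.resize(c["frame"][:,:,::-1],(800,600),interpolation=cv2.INTER_CUBIC)
P=(.4679,-.2538,.251);k=1e-3
top=[(x*k,y*k,32*k) for x,y in((-40,-22),(-40,22),(40,22),(40,-22))];rib=[(x*k,y*k,58*k) for x,y in((-35,-7),(-35,7),(-1,7),(-1,-7))]
for L in(top,rib):
    for u in fish(c,place(P,L)): cv2.circle(im,tuple(int(v) for v in (u+.5)*1.5625),3,(0,0,255),1)
cv2.imwrite("pics/w1.png",im);print(c["mtx"].tolist(),c["T"].round(3).tolist())
E
```

```text
[[297.3186396354542, 0.0, 258.20946778822616], [0.0, 297.3186396354542, 191.668812687881], [0.0, 0.0, 1.0]] [[-0.25, -0.93, -0.268, 0.385], [0.968, -0.241, -0.07, -0.238], [0.001, -0.277, 0.961, 0.373], [0.0, 0.0, 0.0, 1.0]]
```

View pics/w1.png

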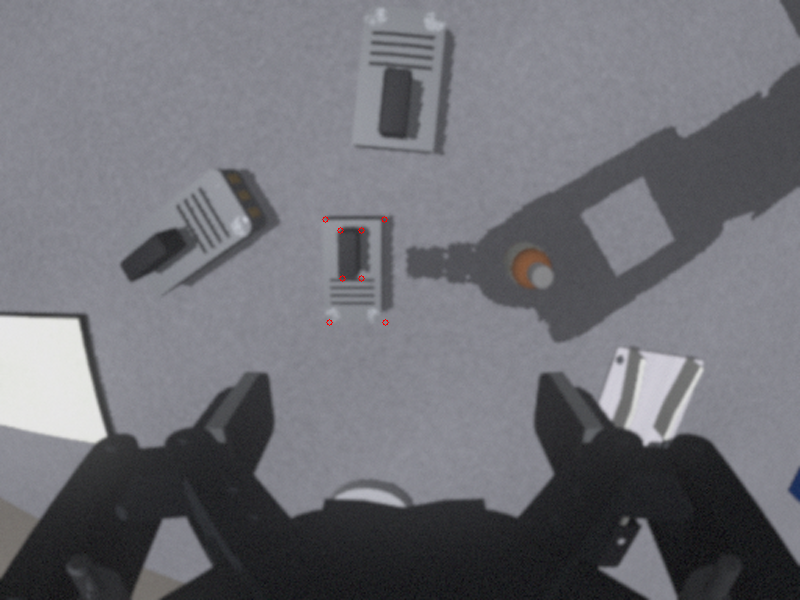

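The rendered outline agrees with the pack to about 2 mm: the rib is at (348,255), predicted at (351,255). So I descend with a small sideways correction and close.

move_arm(targets=[0,-0.019,-0.006,0,0,-0.0195,-0.005,0,0.03,0,0,0,0.03,0,0,0,0.03,0,0,0,0.03,0,0,0,0.03,0,0,0,0.026,0,0,0,0.01,0,0,0,0.01,0,0,0,0,0,0,0,0,0,0,0])

```text
time_s: 4.15
tool_pos: [0.452, -0.2603, 0.0358]
orientation: [0.702, -0.089, 0.701, 0.088]
ft_force: [0.1, 0.4, 0.3]
width: 1.001
```

move_arm(targets=[0,0,0,0,0,0,0,0,0,0,0,0,0,0,0,0,0,0,0,0,0,0,0,0,0,0,0,0,0,0,0,0,0,0,0,0,0,0,0,0,0,0,0,0,0,0,0,0], claw=1, grip_force=50)

```text
time_s: 5.15
tool_pos: [0.4518, -0.2603, 0.0358]
orientation: [0.702, -0.089, 0.701, 0.088]
ft_force: [-0.2, -0.5, 5.8]
width: 0.154
```

move_arm(targets=[-0.01,0,0,0,-0.02,0,0,0,-0.025,0,0,0,-0.025,0,0,0,-0.02,0,0,0,0,0,0,5.1,0,0,0,5.1,0,0,0,0])

```text
time_s: 5.82
tool_pos: [0.451, -0.2594, 0.1356]
orientation: [0.706, -0.025, 0.707, 0.026]
ft_force: [-0.3, 0.1, -4.3]
width: 0.15
```

move_arm(targets=[0,0.015,0.0017,0,0,0.026,0.003,0,0,0.026,0.003,0,0,0.026,0.003,0,0,0.026,0.003,0,0,0.026,0.003,0,0,0.026,0.003,0,0,0.026,0.003,0,0,0.026,0.003,0,0,0.026,0.003,0,0,0.026,0.003,0,0,0.018,0.002,0,0,0.013,0.0007,0,0,0,0,0,0,0,0,0])

```text
time_s: 7.07
tool_pos: [0.4623, 0.0488, 0.1349]
orientation: [0.706, -0.027, 0.707, 0.027]
ft_force: [-0.1, -0.6, -3.6]
width: 0.152
```

```bash
python3 - <<'E'
from h import *;from plant import *;import cv2
o=get_obs();print(o["tool_pos"].round(4),o["orientation"].round(4),o["ft_force"],o["width"])
c=capture("wrist");np.savez("wrist2.npz",**c);s=capture("side");np.savez("side2.npz",**s)
im=cv2.resize(c["frame"][:,:,::-1],(533,400),interpolation=cv2.INTER_CUBIC)
cr=cv2.resize(s["frame"][135:235,205:338,::-1],(532,400),interpolation=cv2.INTER_CUBIC)
w=c["frame"][:,:,::-1]
w=cv2.resize(w[90:330,110:430],(800,600),interpolation=cv2.INTER_CUBIC)
cv2.imwrite("pics/w2.png",w);cv2.imwrite("pics/s2.png",cr)
E
```

```text
[0.4623 0.0488 0.1349] [ 0.7058 -0.0271  0.7073  0.0273] [-0.05712688 -0.59386744 -3.58216605] 0.1521015051605919
```

View pics/w2.png

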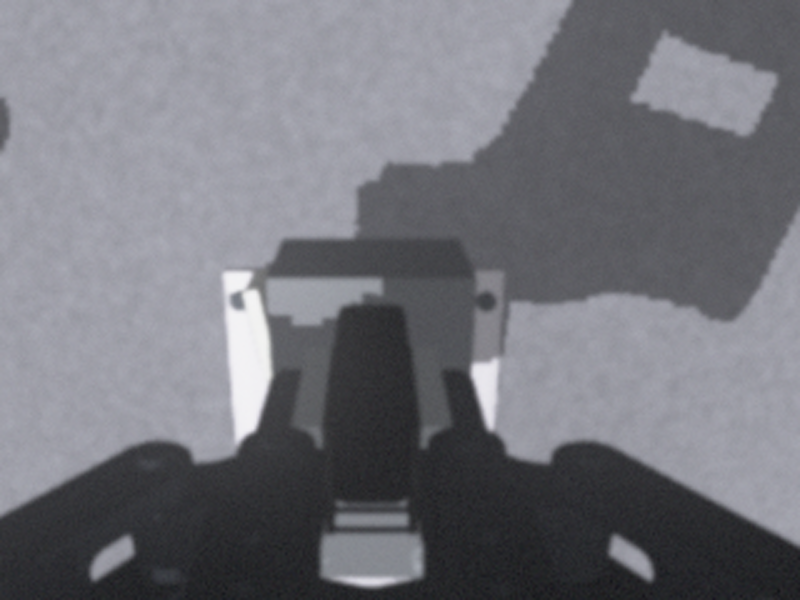

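```bash
python3 - <<'E'
from h import *
c=np.load("wrist2.npz");M=c["mtx"];T=c["T"]
def ray(u,v,z,s=2.5,ox=110,oy=90):
    x=((u+.5)/s-.5+ox-M[0,2])/M[0,0];y=((v+.5)/s-.5+oy-M[1,2])/M[1,1];r=np.hypot(x,y)
    d=T[:3,:3]@np.array([np.sin(r)*x/r,-np.sin(r)*y/r,-np.cos(r)]);return T[:3,3]+d*(z-T[2,3])/d[2]
D=(.477,.0483,.073);cs,sn=np.cos(D[2]),np.sin(D[2])
def dk(p): a,b=p[0]-D[0],p[1]-D[1];return (np.array([cs*a+sn*b,-sn*a+cs*b])*1e3).round(1)
print("mouth corners in dock est frame", dk(ray(223,271,.004)),dk(ray(505,272,.004)),"holes",dk(ray(237,300,.004)),dk(ray(487,300,.004)))
zt=.1349-.035+.032-.002
print("pack rear top",dk(ray(267,278,zt)),dk(ray(473,278,zt)),"bottom rear",dk(ray(284,240,zt-.032)),dk(ray(463,240,zt-.032)),"tcp",dk([.4623,.0488]))
E
```

```text
mouth corners in dock est frame [  1.1 -56.2] [ 1.  53.6] holes [ 13.  -51.3] [12.6 47.1]
pack rear top [-36.6 -20.5] [-36.8  22.7] bottom rear [-36.3 -20.5] [-36.5  24.4] tcp [-14.6   1.6]
```

View pics/s2.png

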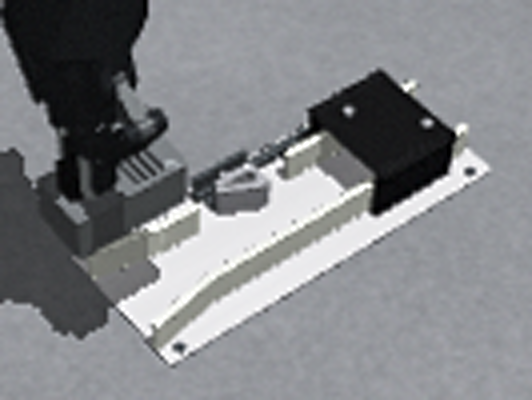

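The wrist view shows the dock's centre about 3 mm to -y of the pack, measured between the mouth corners at (223,271) and (505,272). I correct for that and lower the pack.

move_arm(targets=[0,-0.003,0,0,0.02,0,0,0,0.025,0,0,0,0.025,0,0,0,0.012,0,0,0,0.006,0,0,0,0.003,0,0,0,0,0,0,0,0,0,0,0])

```text
time_s: 7.92
tool_pos: [0.4644, 0.0442, 0.0448]
orientation: [0.707, -0.026, 0.706, 0.026]
ft_force: [0.2, 0.5, -3.3]
width: 0.151
```

move_arm(targets=[0.001,0,0,0,0.001,0,0,0,0.001,0,0,0,0,0,0,0,0,0,0,0])

```text
time_s: 8.33
tool_pos: [0.4638, 0.0447, 0.0415]
orientation: [0.707, -0.026, 0.706, 0.026]
ft_force: [-0.1, 0.1, -3.3]
width: 0.153
```

move_arm(targets=[0.001,0,0,0,0,0,0,0,0,0,0,0])

```text
time_s: 8.58
tool_pos: [0.4637, 0.0447, 0.0403]
orientation: [0.707, -0.026, 0.707, 0.026]
ft_force: [-1.1, 0.5, -3.5]
width: 0.154
```

move_arm(targets=[0.0007,0,0,0,0,0,0,0,0,0,0,0])

```text
time_s: 8.83
tool_pos: [0.4637, 0.0447, 0.0398]
orientation: [0.707, -0.026, 0.707, 0.026]
ft_force: [-0.9, 0.9, -0.2]
width: 0.153
```

move_arm(targets=[0,0,0.004,0,0,0,0.004,0,0,0,0.004,0,0,0,0.004,0,0,0,0.004,0,0,0,0.004,0,0,0,0,0])

```text
time_s: 9.42
tool_pos: [0.4713, 0.046, 0.0403]
orientation: [0.694, -0.026, 0.719, 0.027]
ft_force: [-26.7, -15.1, 29.3]
width: 0.15
```

```bash
python3 - <<'E'
from plant import *;import cv2,numpy as np
o=get_obs();print(o["tool_pos"].round(4),o["ft_force"].round(2),o["wrist_torque"].round(3))
c=capture("wrist");np.savez("wrist3.npz",**c);s=capture("side");np.savez("side3.npz",**s)
w=cv2.resize(c["frame"][150:270,170:330,::-1],(480,360),interpolation=cv2.INTER_CUBIC)
cr=cv2.resize(s["frame"][140:235,205:285,::-1],(303,360),interpolation=cv2.INTER_CUBIC)
cv2.imwrite("pics/w3.png",np.hstack([w,cr]))
E
```

```text
[0.4713 0.046  0.0403] [-26.68 -15.08  29.31] [-2.561  3.941 -0.286]
```

View pics/w3.png

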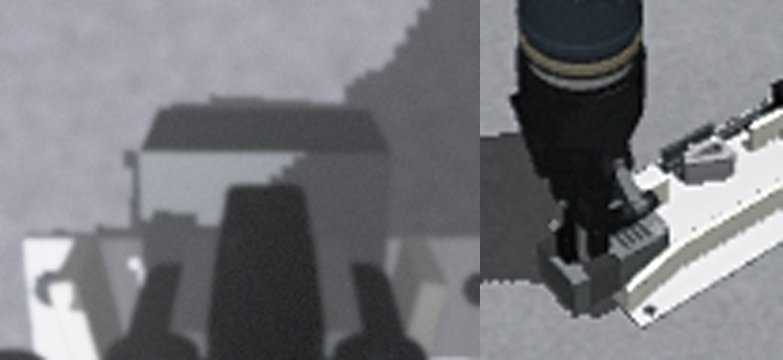

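The push stalled: 27 N back and 15 N towards -y, so the front corner is wedged on the +y flare wall near the throat. I back off and re-measure.

move_arm(targets=[0,0,-0.008,0,0,0,-0.008,0,0,0,-0.008,0,0,0,0,0,0,0,0,0])

```text
time_s: 9.93
tool_pos: [0.4634, 0.0448, 0.0395]
orientation: [0.706, -0.026, 0.707, 0.026]
ft_force: [-0.6, -0.9, -1.8]
width: 0.155
```

```bash
python3 - <<'E'
from plant import *;import cv2,numpy as np
o=get_obs();print(o["tool_pos"].round(4),o["orientation"].round(4),o["ft_force"].round(2),o["wrist_torque"].round(3))
c=capture("wrist");np.savez("wrist4.npz",**c)
w=cv2.resize(c["frame"][160:280,160:360,::-1],(800,480),interpolation=cv2.INTER_CUBIC)
w=np.clip(w.astype(float)*1.3,0,255).astype(np.uint8)
cv2.imwrite("pics/w4.png",w)
E
```

```text
[0.4634 0.0448 0.0395] [ 0.7063 -0.0258  0.707   0.026 ] [-0.58 -0.87 -1.77] [0.038 0.224 0.057]
```

View pics/w4.png

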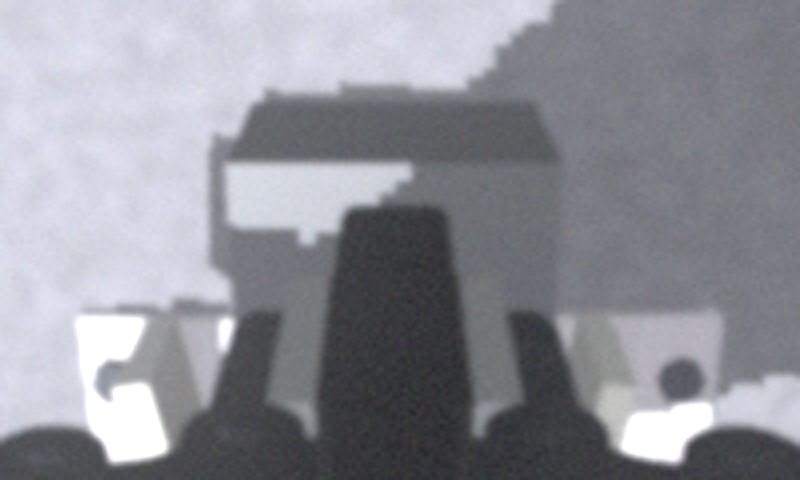

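```bash
python3 - <<'E'
from h import *
c=np.load("wrist4.npz");M=c["mtx"];T=c["T"]
def ray(u,v,z,s=4,ox=160,oy=160):
    x=((u+.5)/s-.5+ox-M[0,2])/M[0,0];y=((v+.5)/s-.5+oy-M[1,2])/M[1,1];r=np.hypot(x,y)
    d=T[:3,:3]@np.array([np.sin(r)*x/r,-np.sin(r)*y/r,-np.cos(r)]);return T[:3,3]+d*(z-T[2,3])/d[2]
D=(.477,.0483,.073);cs,sn=np.cos(D[2]),np.sin(D[2])
def dk(p): a,b=p[0]-D[0],p[1]-D[1];return (np.array([cs*a+sn*b,-sn*a+cs*b])*1e3).round(1)
for n,u,v,z in [("cornL",75,317,.004),("cornR",723,313,.004),("holeL",110,378,.004),("holeR",682,379,.004),("botL",250,99,.004),("botR",535,99,.004),("topL",226,160,.036),("topR",559,160,.036),("wallLin",205,317,.004),("wallRin",563,317,.004)]: print(n,dk(ray(u,v,z)))
print("tcp",dk([.4634,.0448]))
E
```

```text
cornL [  1.1 -56.4]
cornR [ 0.4 52.9]
holeL [ 12.6 -51.4]
holeR [12.8 46.9]
botL [-36.8 -25. ]
botR [-36.8  19.2]
topL [-37.  -24.4]
topR [-37.   18.7]
wallLin [  0.6 -34. ]
wallRin [ 0.5 25.4]
tcp [-13.8  -2.5]
```

move_arm(targets=[0,-0.001,0.003,0,0,0,0.003,0,0,0,0,0])

```text
time_s: 10.23
tool_pos: [0.4723, 0.044, 0.0396]
orientation: [0.708, -0.026, 0.705, 0.026]
ft_force: [1.4, -0.2, -3.4]
width: 0.152
```

move_arm(targets=[0,0,0.003,0,0,0,0,0])

```text
time_s: 10.4
tool_pos: [0.4742, 0.0443, 0.0396]
orientation: [0.707, -0.026, 0.706, 0.026]
ft_force: [-0.4, -0.6, -2.4]
width: 0.153
```

```bash
cat > st.py <<'E'
from plant import *
import numpy as np
o=get_obs();D=(.477,.0483,.073);c,s=np.cos(D[2]),np.sin(D[2]);p=o["tool_pos"];a,b=p[0]-D[0],p[1]-D[1];f=o["ft_force"]
q=o["orientation"]
print("t",round(float(o["time_s"]),2),"dock-frame tcp mm",np.round([1e3*(c*a+s*b),1e3*(-s*a+c*b),1e3*p[2]],1),"F",np.round([c*f[0]+s*f[1],-s*f[0]+c*f[1],f[2]],1),"T",o["wrist_torque"].round(2),"q",q.round(4))
E
python3 st.py
```

```text
t 10.4 dock-frame tcp mm [-3.1 -3.8 39.6] F [-0.5 -0.6 -2.4] T [ 0.02  0.19 -0.03] q [ 0.7073 -0.026   0.7059  0.0258]
```

It has passed the earlier stall point and is running free. Continuing.

move_arm(targets=[0,0,0.004,0,0,0,0.004,0,0,0,0.004,0,0,0,0,0])

```text
time_s: 10.73
tool_pos: [0.4859, 0.0451, 0.0397]
orientation: [0.707, -0.026, 0.706, 0.026]
ft_force: [-0.6, -1.2, -2.8]
width: 0.156
```

move_arm(targets=[0,0,0.005,0,0,0,0.005,0,0,0,0.005,0,0,0,0,0])

```text
time_s: 11.07
tool_pos: [0.501, 0.0462, 0.0397]
orientation: [0.707, -0.026, 0.706, 0.026]
ft_force: [-0.3, -0.3, -0.7]
width: 0.153
```

```bash
python3 st.py
```

```text
t 11.07 dock-frame tcp mm [23.8 -3.8 39.7] F [-0.3 -0.2 -0.7] T [-0.    0.41  0.04] q [ 0.7073 -0.0259  0.706   0.0257]
```

move_arm(targets=[0,0,0.005,0,0,0,0.005,0,0,0,0.005,0,0,0,0.005,0,0,0,0.005,0,0,0,0.005,0,0,0,0,0])

```text
time_s: 11.65
tool_pos: [0.5311, 0.0486, 0.0397]
orientation: [0.707, -0.026, 0.706, 0.026]
ft_force: [-1.5, 0.1, 0.7]
width: 0.147
```

move_arm(targets=[0,0,0.005,0,0,0,0.005,0,0,0,0.005,0,0,0,0,0])

```text
time_s: 11.98
tool_pos: [0.5416, 0.0493, 0.0396]
orientation: [0.704, -0.026, 0.709, 0.026]
ft_force: [-8.7, -4.7, 7.0]
width: 0.149
```

```bash
python3 st.py
```

```text
t 11.98 dock-frame tcp mm [64.5 -3.7 39.6] F [-9. -4.  7.] T [-0.58  1.55  0.  ] q [ 0.7041 -0.0262  0.7092  0.0261]
```

move_arm(targets=[-0.0005,0,0.004,0,0,0,0.004,0,0,0,0,0])

```text
time_s: 12.23
tool_pos: [0.5488, 0.0498, 0.0397]
orientation: [0.703, -0.026, 0.71, 0.026]
ft_force: [-8.4, -5.6, 5.0]
width: 0.153
```

```bash
python3 st.py
```

```text
t 12.23 dock-frame tcp mm [71.7 -3.7 39.7] F [-8.8 -5.   5. ] T [-0.77  1.54 -0.02] q [ 0.7034 -0.0262  0.7098  0.0261]
```

move_arm(targets=[0,0,0.004,0,0,0,0.004,0,0,0,0.004,0,0,0,0.004,0,0,0,0,0])

```text
time_s: 12.65
tool_pos: [0.5693, 0.0504, 0.0398]
orientation: [0.707, -0.026, 0.706, 0.025]
ft_force: [-2.2, -5.1, -1.3]
width: 0.148
```

```bash
python3 st.py
```

```text
t 12.65 dock-frame tcp mm [92.2 -4.7 39.8] F [-2.6 -4.9 -1.3] T [-0.89  0.51 -0.07] q [ 0.7068 -0.0264  0.7064  0.0254]
```

move_arm(targets=[0,0,0.004,0,0,0,0.004,0,0,0,0.004,0,0,0,0.004,0,0,0,0.004,0,0,0,0.004,0,0,0,0.004,0,0,0,0.004,0,0,0,0,0])

```text
time_s: 13.4
tool_pos: [0.6006, 0.0527, 0.0398]
orientation: [0.706, -0.027, 0.707, 0.026]
ft_force: [-2.2, -4.2, 0.9]
width: 0.151
```

move_arm(targets=[0,0,0.003,0,0,0,0.003,0,0,0,0.003,0,0,0,0,0])

```text
time_s: 13.73
tool_pos: [0.6092, 0.0533, 0.0397]
orientation: [0.706, -0.027, 0.707, 0.026]
ft_force: [-4.2, -5.2, 0.5]
width: 0.152
```

```bash
python3 st.py; python3 - <<'E'
from plant import *;import cv2,numpy as np
s=capture("side")["frame"];r=capture("scene")["frame"]
a=cv2.resize(s[145:225,215:335,::-1],(600,400),interpolation=cv2.INTER_CUBIC)
b=cv2.resize(r[180:255,185:297,::-1],(597,400),interpolation=cv2.INTER_CUBIC)
out=np.zeros((600,800,3),np.uint8);out[:300,:450]=cv2.resize(a,(450,300));out[300:,:448]=cv2.resize(b,(448,300))
w=capture("wrist")["frame"][130:290,160:360,::-1];out[:280,450:800]=cv2.resize(w,(350,280))
cv2.imwrite("pics/m5.png",out)
E
```

```text
t 13.73 dock-frame tcp mm [132.2  -4.7  39.7] F [-4.6 -4.9  0.5] T [-0.79  0.81  0.14] q [ 0.7061 -0.0269  0.7072  0.0257]
```

View pics/m5.png

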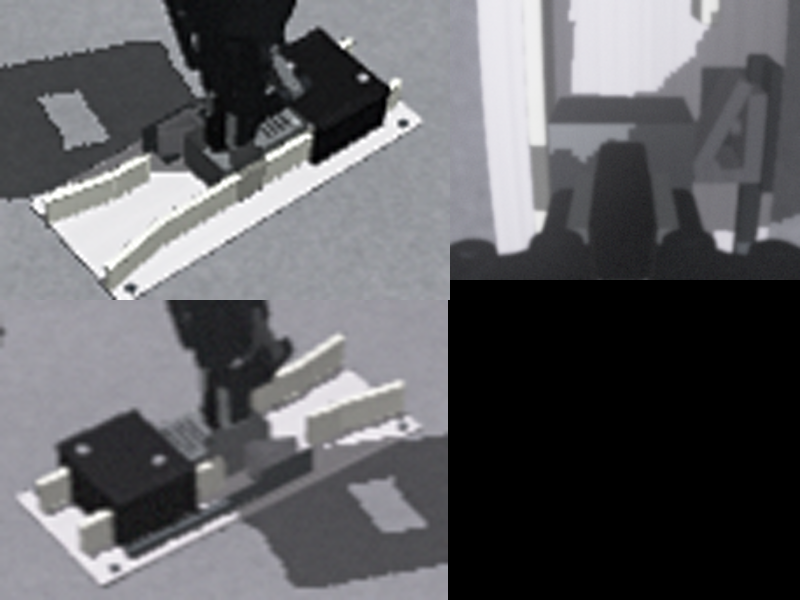

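The wrist view (inset) shows the pawl held aside at (725,140), with its tip near row 182 and the pack's rear edge at row 122. That leaves about 16 mm to go, so I take fine steps from here.

move_arm(targets=[0,0,0.003,0,0,0,0.003,0,0,0,0.002,0,0,0,0,0])

```text
time_s: 14.22
tool_pos: [0.6168, 0.0539, 0.0397]
orientation: [0.706, -0.027, 0.707, 0.026]
ft_force: [-3.5, -4.2, 1.8]
width: 0.148
```

```bash
python3 st.py
```

```text
t 14.22 dock-frame tcp mm [139.8  -4.6  39.7] F [-3.8 -3.9  1.8] T [-0.84  0.81  0.14] q [ 0.7058 -0.027   0.7074  0.0258]
```

move_arm(targets=[0,0,0.001,0,0,0,0.001,0,0,0,0,0])

```text
time_s: 14.47
tool_pos: [0.618, 0.054, 0.0397]
orientation: [0.705, -0.027, 0.708, 0.026]
ft_force: [-4.6, -4.5, 2.7]
width: 0.155
```

```bash
python3 st.py
```

```text
t 14.47 dock-frame tcp mm [141.1  -4.6  39.7] F [-4.9 -4.2  2.7] T [-0.8   0.99  0.14] q [ 0.7053 -0.0271  0.7079  0.0258]
```

move_arm(targets=[0,0,0.001,0,0,0,0.001,0,0,0,0,0])

```text
time_s: 14.72
tool_pos: [0.6201, 0.0542, 0.0397]
orientation: [0.705, -0.027, 0.708, 0.026]
ft_force: [-4.2, -4.6, 1.9]
width: 0.15
```

```bash
python3 st.py
```

```text
t 14.72 dock-frame tcp mm [143.1  -4.6  39.7] F [-4.6 -4.2  1.9] T [-0.82  1.02  0.18] q [ 0.7054 -0.0271  0.7079  0.0258]
```

move_arm(targets=[0,0,0.001,0,0,0,0.001,0,0,0,0,0])

```text
time_s: 14.97
tool_pos: [0.6221, 0.0543, 0.0397]
orientation: [0.705, -0.027, 0.708, 0.026]
ft_force: [-4.8, -5.0, 2.6]
width: 0.152
```

move_arm(targets=[0,0,0.001,0,0,0,0,0])

```text
time_s: 15.13
tool_pos: [0.623, 0.0544, 0.0397]
orientation: [0.705, -0.027, 0.708, 0.026]
ft_force: [-4.5, -5.1, 1.7]
width: 0.151
```

```bash
python3 st.py
```

```text
t 15.13 dock-frame tcp mm [146.1  -4.6  39.7] F [-4.9 -4.8  1.7] T [-0.84  0.97  0.18] q [ 0.7053 -0.0271  0.7079  0.0258]
```

move_arm(targets=[0,0,0.001,0,0,0,0,0])

```text
time_s: 15.3
tool_pos: [0.624, 0.0544, 0.0397]
orientation: [0.705, -0.027, 0.708, 0.026]
ft_force: [-4.7, -4.7, 2.0]
width: 0.154
```

move_arm(targets=[0,0,0.001,0,0,0,0,0])

```text
time_s: 15.47
tool_pos: [0.6249, 0.0545, 0.0397]
orientation: [0.705, -0.027, 0.708, 0.026]
ft_force: [-4.4, -4.9, 2.0]
width: 0.155
```

move_arm(targets=[0,0,0.001,0,0,0,0,0])

```text
time_s: 15.63
tool_pos: [0.6259, 0.0545, 0.0397]
orientation: [0.705, -0.027, 0.708, 0.026]
ft_force: [-4.2, -5.4, 1.6]
width: 0.154
```

move_arm(targets=[0,0,0.001,0,0,0,0,0])

```text
time_s: 15.8
tool_pos: [0.6269, 0.0546, 0.0397]
orientation: [0.705, -0.027, 0.708, 0.026]
ft_force: [-5.2, -5.1, 1.8]
width: 0.152
```

move_arm(targets=[0,0,0.001,0,0,0,0,0])

```text
time_s: 15.97
tool_pos: [0.6292, 0.0547, 0.0398]
orientation: [0.706, -0.027, 0.707, 0.026]
ft_force: [-1.4, -3.8, -2.7]
width: 0.153
```

```bash
python3 st.py; python3 - <<'E'
from plant import *;import cv2,numpy as np
w=capture("wrist")["frame"][130:290,160:360,::-1];cv2.imwrite("pics/w6.png",cv2.resize(w,(600,480),interpolation=cv2.INTER_CUBIC))
E
```

```text
t 15.97 dock-frame tcp mm [152.3  -4.7  39.8] F [-1.6 -3.7 -2.7] T [-0.78  0.62  0.1 ] q [ 0.7065 -0.027   0.7068  0.0257]
```

View pics/w6.png

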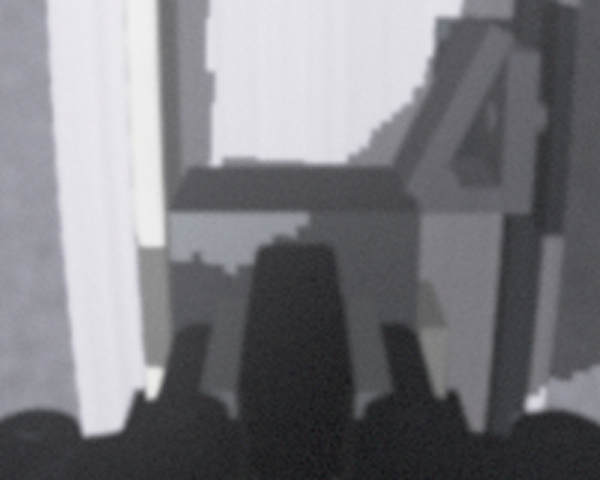

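Pack's rear corner (415,205) is now level with the pawl's end (row 212), and the pawl is still aside. About 2 to 3 mm are left, so I use smaller steps.

move_arm(targets=[0,0,0.0007,0,0,0,0,0])

```text
time_s: 16.18
tool_pos: [0.6295, 0.0548, 0.0398]
orientation: [0.706, -0.027, 0.707, 0.026]
ft_force: [-4.6, -4.8, 1.1]
width: 0.149
```

move_arm(targets=[0,0,0.0007,0,0,0,0,0])

```text
time_s: 16.35
tool_pos: [0.6296, 0.0548, 0.0398]
orientation: [0.705, -0.027, 0.708, 0.026]
ft_force: [-4.5, -4.6, 1.0]
width: 0.148
```

```bash
python3 st.py
```

```text
t 16.35 dock-frame tcp mm [152.6  -4.7  39.8] F [-4.8 -4.3  1. ] T [-0.97  0.92  0.14] q [ 0.7054 -0.027   0.7078  0.0257]
```

move_arm(targets=[0,0,0.0007,0,0,0,0,0])

```text
time_s: 16.52
tool_pos: [0.6295, 0.0548, 0.0397]
orientation: [0.705, -0.027, 0.708, 0.026]
ft_force: [-5.8, -5.6, 3.0]
width: 0.151
```

move_arm(targets=[0,0,0.0007,0,0,0,0,0])

```text
time_s: 16.68
tool_pos: [0.6296, 0.0548, 0.0397]
orientation: [0.704, -0.027, 0.709, 0.026]
ft_force: [-6.6, -6.1, 2.9]
width: 0.153
```

```bash
python3 st.py
```

```text
t 16.68 dock-frame tcp mm [152.7  -4.7  39.7] F [-7.  -5.6  2.9] T [-1.02  1.18  0.12] q [ 0.7044 -0.0271  0.7088  0.0258]
```

move_arm(targets=[-0.0003,0,0.001,0,0,0,0,0])

```text
time_s: 16.85
tool_pos: [0.6306, 0.0549, 0.0398]
orientation: [0.704, -0.027, 0.709, 0.026]
ft_force: [-7.0, -6.0, 1.3]
width: 0.153
```

move_arm(targets=[0,0,0.001,0,0,0,0,0])

```text
time_s: 17.02
tool_pos: [0.6308, 0.0549, 0.0398]
orientation: [0.704, -0.027, 0.709, 0.026]
ft_force: [-8.7, -6.0, 3.0]
width: 0.149
```

```bash
python3 st.py
```

```text
t 17.02 dock-frame tcp mm [153.9  -4.6  39.8] F [-9.1 -5.3  3. ] T [-1.12  1.32  0.06] q [ 0.7038 -0.027   0.7094  0.0258]
```

move_arm(targets=[0,0,0.001,0,0,0,0,0])

```text
time_s: 17.18
tool_pos: [0.6312, 0.055, 0.0398]
orientation: [0.703, -0.027, 0.71, 0.026]
ft_force: [-9.7, -6.7, 5.1]
width: 0.153
```

```bash
python3 st.py
```

```text
t 17.18 dock-frame tcp mm [154.3  -4.6  39.8] F [-10.2  -5.9   5.1] T [-1.08  1.51  0.12] q [ 0.7033 -0.0271  0.7099  0.0258]
```

move_arm(targets=[0,0,0.0007,0,0,0,0,0])

```text
time_s: 17.35
tool_pos: [0.6315, 0.055, 0.0398]
orientation: [0.703, -0.027, 0.71, 0.026]
ft_force: [-9.5, -6.5, 5.7]
width: 0.153
```

```bash
python3 st.py
```

```text
t 17.35 dock-frame tcp mm [154.6  -4.6  39.8] F [-9.9 -5.8  5.7] T [-1.18  1.61  0.11] q [ 0.703  -0.027   0.7102  0.0258]
```

move_arm(targets=[-0.0004,0,0.0004,0,0,0,0,0])

```text
time_s: 17.52
tool_pos: [0.6318, 0.0551, 0.0399]
orientation: [0.703, -0.027, 0.71, 0.026]
ft_force: [-10.1, -7.0, 3.5]
width: 0.153
```

```bash
python3 st.py
```

```text
t 17.52 dock-frame tcp mm [154.9  -4.5  39.9] F [-10.6  -6.2   3.5] T [-1.17  1.59  0.11] q [ 0.703  -0.027   0.7103  0.0258]
```

move_arm(targets=[0,0,0.0007,0,0,0,0,0])

```text
time_s: 17.68
tool_pos: [0.6327, 0.0555, 0.0398]
orientation: [0.703, -0.026, 0.71, 0.026]
ft_force: [-9.6, -5.8, 3.5]
width: 0.152
```

```bash
python3 st.py
```

```text
t 17.68 dock-frame tcp mm [155.8  -4.1  39.8] F [-10.   -5.1   3.5] T [-0.89  1.45 -0.12] q [ 0.7032 -0.0262  0.7101  0.0257]
```

Moment and sideways position jumped at 3.1 mm past first contact, which may be the click. I check by eye.

```bash
python3 - <<'E'
from plant import *;import cv2,numpy as np
w=capture("wrist")["frame"][130:290,160:360,::-1];cv2.imwrite("pics/w7.png",cv2.resize(w,(600,480),interpolation=cv2.INTER_CUBIC))
E
python3 st.py
```

```text
t 17.73 dock-frame tcp mm [155.8  -4.1  39.8] F [-9.9 -5.   3. ] T [-0.9   1.48 -0.14] q [ 0.7031 -0.0261  0.7101  0.0256]
```

View pics/w7.png

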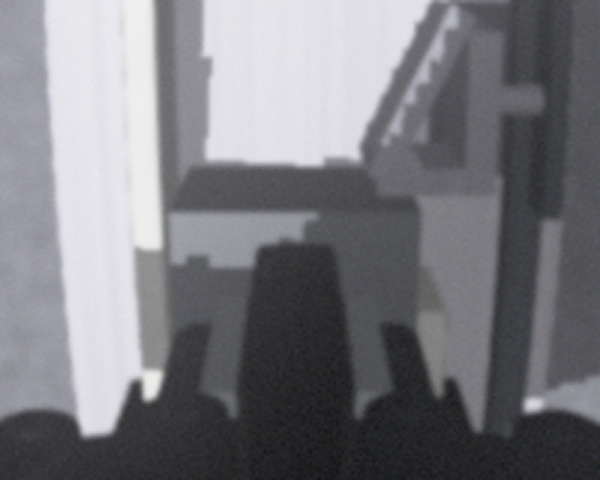

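The pawl's tip swung in from (405,190) to (368,180), so it is now behind the rear face: it has clicked. I ease the push off, open the gripper and rise.

move_arm(targets=[0,0,-0.002,0,0,0,-0.002,0,0,0,-0.001,0,0,0,0,0])

```text
time_s: 18.07
tool_pos: [0.6319, 0.0557, 0.0399]
orientation: [0.707, -0.026, 0.707, 0.026]
ft_force: [-1.2, -2.8, -8.0]
width: 0.149
```

```bash
python3 st.py
```

```text
t 18.07 dock-frame tcp mm [155.1  -3.9  39.9] F [-1.4 -2.7 -8. ] T [-0.7   0.28 -0.09] q [ 0.7065 -0.026   0.7067  0.0257]
```

move_arm(targets=[0.0004,0,0,0,0,0,0,0,0,0,0,0,0,0,0,0,0,0,0,0,0,0,0,0,0,0,0,0], claw=0.5)

```text
time_s: 18.65
tool_pos: [0.6322, 0.0561, 0.0407]
orientation: [0.707, -0.026, 0.706, 0.026]
ft_force: [0.3, -0.2, -0.6]
width: 0.5
```

move_arm(targets=[-0.01,0,0,0,-0.02,0,0,0,-0.03,0,0,0,-0.03,0,0,0,-0.03,0,0,0,-0.02,0,0,0,0,0,-0.03,0,0,0,-0.03,0,0,0,-0.03,0,0,0,-0.03,0,0,0,0,0,0,0,0,0])

```text
time_s: 19.65
tool_pos: [0.5107, 0.0474, 0.1813]
orientation: [0.707, -0.026, 0.707, 0.026]
ft_force: [0.8, -0.3, 0.6]
width: 0.498
```

```bash
python3 st.py; python3 - <<'E'
from plant import *;import cv2,numpy as np
s=capture("side")["frame"];r=capture("scene")["frame"];w=capture("wrist")["frame"]
out=np.zeros((600,800,3),np.uint8)
out[:280,:420]=cv2.resize(s[145:225,215:335,::-1],(420,280),interpolation=cv2.INTER_CUBIC)
out[290:570,:392]=cv2.resize(r[180:260,185:297,::-1],(392,280),interpolation=cv2.INTER_CUBIC)
out[:360,430:800]=cv2.resize(s[100:340,210:400,::-1][:,:],(370,360)) if 0 else cv2.resize(w[:,:,::-1],(370,360))
out[365:600,430:743]=cv2.resize(r[:,:,::-1],(313,235))
cv2.imwrite("pics/f8.png",out)
E
```

```text
t 19.65 dock-frame tcp mm [ 33.6  -3.4 181.3] F [ 0.8 -0.4  0.6] T [ 0.03 -0.03 -0.02] q [ 0.7066 -0.0257  0.7067  0.0258]
```

View pics/f8.png

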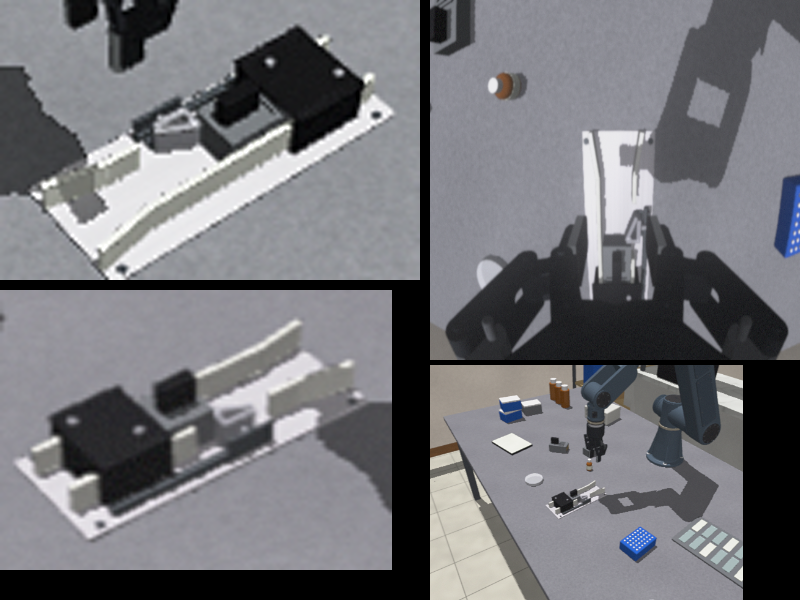

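The pack sits under the hood with its rib at (237,100) in the side crop. The pawl at (175,130) is out behind the rear face, the gripper is clear, and the bottle, dish and rack are in place. Handing in.

```bash
python3 -c "
from plant import *
print(sign_off())"
```

```text
the job is handed in; nothing more can be done
None
```

The smallest pack is latched in the dock and the job is handed in, at about 19.7 s of the 72 s allowed; sign-off reports no verdict.

**What I did:** I gripped the pack by its rib, set it flat in the flared mouth and slid it in. The push peaked at about 10.6 N just before the click, friction included. I stopped at the click, eased the push off, opened the gripper and backed away.

**Last checks:**
- **Latch:** the wrist camera showed the pawl swing in behind the rear face about 3.1 mm after first contact. When I eased off, the pack came back about 0.7 mm and stayed put, so the pawl is holding it.
- **After release:** the final pictures show the pack in place under the hood and the gripper clear, with force readings near zero. The bottle, dish and rack look unmoved.

**What disagreed or went wrong:**
- The first slide stalled on the flare's +y wall, with 27 N back, 15 N sideways and 29 N upward at the wrist. I backed off, shifted 1 mm and it went in freely.
- The side and scene cameras put the dock about 2 mm sideways of where the wrist camera did, within the stated calibration.
- I could not read how far the contacts are pushed in. From force and travel I estimate about 3 mm at the click and 2 to 3 mm now.

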